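# Load two instrument cassettes into the sprung steriliser carrier

### The arm

A 6-joint arm with a two-finger parallel gripper is mounted at the origin on the work surface. World frame = base frame: x ahead of the robot, y to its left, z up, the work surface at z = 0. Lengths are in m, angles in rad, forces in N, time in s.
With the tool pointing down it reaches from about 0.35 to 0.775 m from the base axis. Payload 7.3 kg.
Tool frame: the origin (TCP) lies on the centre line of the jaws, within the pads' length; the fingertips stand 19 mm ahead of it and the grasp point (between the pads) is the TCP (r.nose_length is the distance from the TCP to the fingertips, in m); z points along the fingers, y is the line along which they close (so a half turn about z gives the same grasp; the last joint's range is limited). The gripper opens to 92 mm and grips with 3 to 60 N. Pads are 19 mm wide; open, the fingers measure 130 mm over their backs; the gripper's body (75 mm by 190 mm) begins 47 mm behind the grasp point.
Start: joints at [1.077, 0.342, 1.524, -0, 1.275, -0.146], TCP at [0.179, 0.494, 0.246] pointing down, gripper open.
Joint ranges: [-2.53, 2.53], [-0.77, 2.02], [0.04, 2.7], [-1, 4.14], [0.28, 2.66], [-3.11, 3.11]. Speed limits (rad/s): [2.57, 2.57, 3.14, 3.14, 3.14, 3.14].

### API

Orientations are given as a unit quaternion [x, y, z, w].
In Python, from workcell import monitor, viewer, r gives the robot as it stands.
- The arm moves only by the shell command python3 -m pendant 'ROWS' [FORCE]. ROWS is JSON, one flat list of numbers, 5 for each row, row after row: the closure, from 0 (fully open) to 1 (shut), then the shift along the tool's x, y, z in m, then the turn about the tool's z in degrees. In form: [claw, tx, ty, tz, roll, claw, tx, ty, tz, roll, ...]. A call has 1 to 8 rows; each row shifts and turns the commanded pose from where the row before left it, along the tool's axes as they then stand; what a row does not reach is not made up. A row lasts 1/8 s, in which the tool goes at most 62.5 mm and 10.7 degrees, less where a joint would pass 70% of its speed; a pose out of reach is approached as far as the arm can. A call with a gripper value outside its range is refused whole. The fingers move at their own pace and stop on an object; FORCE is the grip in N (left out, the last holds). Time passes only in rows, so rows that do not move let the fingers close. It gives the time, the measured TCP pose, the force, the opening and the grip force at its end, in the units of the state.
- monitor.state(): the state, without advancing time (a new reading comes with each control period).
- viewer.grab_frame(name): name is "side" or "top"; returns a dict with "color" (400x640x3 uint8, blue, green, red), "z_map" (400x640 float32, m along the optical axis (not along the pixel's ray), 0 where there is no reading), "fx", "fy", "cx", "cy" (pixels), "dist" ([k1, k2, p1, p2, k3] as OpenCV has them; the pictures are not rectified), "rvec" (rotation vector, rad) and "tvec" (3), from world to camera coordinates, as OpenCV has them. Camera axes: x right, y down, z forward; pixel columns grow to the right and rows downward; lengths in m; the calibration is good to about 2 mm. A picture is of the moment at which its call begins.
- r.sign_off(): hands the job in; it is judged then, once.
The state is a dict: "time_s": time; "joint_pos": joint angles; "qd": joint speeds; "joint_torque": joint torques, N m; "position": TCP position; "orientation": TCP orientation; "contact_force": force on the tool from outside, world axes, zero at the start; "ft_torque": the same for the moment, N m; "width": finger opening in m; "gripper_force": force on a finger pad.
Only numpy, scipy, OpenCV 4.12 (cv2) and the standard library are available. Lean on these libraries where they do the work, as an engineer would, in place of code of your own. Each camera call takes 0.05 s, during which the arm holds its last target. There are 200 camera calls.

### The job

Load the two slim instrument cassettes from the drying tray into the steriliser carrier: take the follower by its squeeze grip, draw it back, without forcing it against its stop block, until its catch holds it, and lower both cassettes gently on their long edge to the track floor, in the space behind the three already there. Then squeeze the grip again and ease the follower in, without letting it snap, until all five cassettes are held in one closed, upright row. Leave the thick cassette on the tray and the three loaded ones in place, and do not push the other things on the worktop about.

Things in the scene. Friction and masses are not known exactly. Their poses are not given: they have to be found in the camera images.
- carrier: fixed stainless steriliser carrier: open-topped U track 404 mm long (own y, from -180 to +224), 190 wide (x). Origin on the worktop under the middle line. Track floor at z = 18 mm; side walls inside at x = +-92, 45 high above the floor, then lips flared out 7 mm (top 54 above the floor). Stop plate at the -y end, inside face y = -170; three cassettes packed against it fill the track to y = -86
- follower: sheet-steel follower: plate 150 mm wide, 68 high, sliding only along the carrier's y. Origin: lower middle of the face that presses the row, at floor level; axes as the carrier. A spring pulls it to the stop plate (-y), 11 N at the start, 14 to 15 N drawn right back. Drawn back (+y) it meets a rubber-faced stop block clamped near the +y end, set anew each time between 163 and 211 mm from the start: feel for it
- grip (a point): middle of the follower's squeeze grip, 106 mm above the track floor, 40.5 behind (+y) the follower's face. Two black-faced upright plates 40 mm wide (x), from 84 to 124 mm above the floor: the front one fixed, outside face 20.5 mm on this point's -y side; the rear one a sprung lever, outside face 22 on the +y side. Pinched together along y: 43 mm thick free, 28 squeezed (6 N)
- catch_pivot (a point): pivot of the lever, low behind the follower, 13 mm above the track floor. The lever's tail is the catch. Let go of the grip while the follower is against the stop block or less than 9 mm short of it: the catch drops behind the block's keeper and holds the follower parked about 9 mm short of the block. Let go elsewhere, the follower flies home. Squeezing the grip fully lifts the catch off
- slim_a_mid (a point): centre of one slim cassette: perforated stainless box 180 mm long (own x), 28 mm thick (own y), 80 mm high (z), about 0.34 kg, at the start standing on its long edge on the drying tray (tray floor 4 mm above the worktop). Lower edge stepped in 3 mm at both ends.
- slim_b_mid (a point): centre of the other slim cassette, identical to the first.
- thick_mid (a point): centre of the thick cassette (180 x 46 x 80 mm) that also stands on the tray and stays there. The three cassettes on the tray stand in any order about 90 mm apart.
- tray: stainless drying tray, fixed, 240 mm (x) by 320 mm (y), rim 14 mm high. Origin: middle of its underside on the worktop.
- row_1_mid (a point): centre of the loaded cassette next to the stop plate (same size as the slim ones).
- row_2_mid (a point): centre of the second loaded cassette.
- row_3_mid (a point): centre of the third loaded cassette, the one the follower presses on at the start.
- spray: plastic bottle, 64 mm across, 170 mm tall, behind the task's things; origin at its foot.
- gloves: glove carton 120 x 240 x 70 mm, left of the tray; origin at its underside.
- dish: steel bowl 120 mm across, 40 mm high, beyond the carrier; origin at its foot.
- tape: roll of tape 96 mm across, 24 mm high, lying beyond the carrier; origin at its underside.
- brush: cleaning brush 180 mm long, lying beyond the tray.
- beaker: steel beaker 84 mm across, 100 mm high, right of the carrier; origin at its foot.
- swabs: paper carton 70 x 110 x 50 mm, to the right of the carrier; origin at its underside.
There are look-alikes about, which are no part of the job. Leave any orange or yellow look-alike of the part that bears row_3_mid alone.

How it is judged:
By the outcome, as a careful person would: the job done as asked, in the order asked, and still so for the second after the job is handed in, with the robot touching nothing.
It also fails if it takes over 72 s, if anything falls off the work surface, if the arm or the gripper's body presses on something with over 40 N, if the wrist force passes 120 N, or if a joint passes its speed limit or range.

## Working session

There is one attempt and no reset: what is moved stays moved. The work goes in short steps, Python scripts to look and compute and a shell command to move; the robot and the scene stay as the last step left them, time stands still between calls to the robot, and variables do not carry over. Pictures are saved under pics/ and viewed, at most 10 in all, crops included, and the job is handed in when it is done.

```bash
mkdir -p pics; ls; cat > h.py <<'E'
import numpy as np, cv2
from workcell import monitor, viewer, r
def grab(n,save=None):
    f=viewer.grab_frame(n)
    if save: cv2.imwrite('pics/'+save,f['color'])
    f['K']=np.array([[f['fx'],0,f['cx']],[0,f['fy'],f['cy']],[0,0,1.]]); f['D']=np.array(f['dist'],float)
    f['R']=cv2.Rodrigues(np.array(f['rvec'],float))[0]; f['t']=np.array(f['tvec'],float).ravel()
    f['C']=-f['R'].T@f['t']
    return f
def rays(f,uv):
    n=cv2.undistortPoints(np.array(uv,float).reshape(-1,1,2),f['K'],f['D']).reshape(-1,2)
    return np.c_[n,np.ones(len(n))]@f['R']      # world dir, unit depth
def onplane(f,uv,z):
    d=rays(f,uv); return f['C']+d*((z-f['C'][2])/d[:,2])[:,None]
def bydepth(f,uv):
    uv=np.array(uv).reshape(-1,2); d=rays(f,uv); i=uv.round().astype(int)
    return f['C']+d*f['z_map'][i[:,1],i[:,0]][:,None]
def cloud(f):
    v,u=np.mgrid[0:400,0:640]; uv=np.c_[u.ravel(),v.ravel()]
    return bydepth(f,uv).reshape(400,640,3)
E
python3 - <<'E'
from h import *
for n in('top','side'):
    f=grab(n,n+'0.png'); print(n,f['C'],f['fx'],f['R'][2])
s=monitor.state(); print(s)
E
```

```text
pics
top [ 0.25948043 -0.08761207  1.39666506] 392.3855989483729 [ 1.67050061e-01  9.52398473e-04 -9.85947955e-01]
side [ 0.18747958 -1.17115444  0.79915019] 365.66704696408027 [ 0.23331882  0.81174065 -0.53538719]
{'time_s': 0.1, 'joint_pos': array([ 1.07704315e+00,  3.42656217e-01,  1.52489677e+00,  7.77629315e-07,
        1.27542497e+00, -1.46003305e-01]), 'qd': array([-0.00065908, -0.00260774, -0.00150563, -0.00094137,  0.00015455,
       -0.00060037]), 'joint_torque': array([ 9.50747162e-04, -4.32004809e+01, -2.44695371e+01,  7.17805442e-02,
        5.26064623e-02, -2.89795537e-05]), 'position': array([0.17873187, 0.49328461, 0.24512143]), 'orientation': array([ 1.73000218e-01,  9.84921542e-01, -6.57399682e-04, -2.18158231e-04]), 'contact_force': array([ 0.35299248,  0.53380754, -1.33506482]), 'ft_torque': array([-0.04786756,  0.00157599,  0.03433878]), 'gripper_force': 0.0, 'width': 0.0914187501922959}
```

View pics/top0.png

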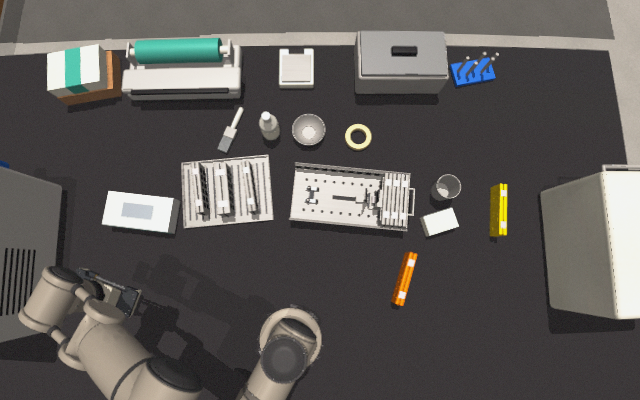

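View pics/side0.png

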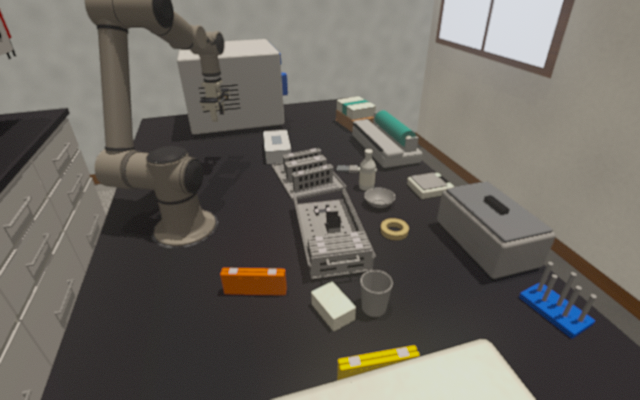

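The top view shows the tray at px (226,190) with three cassettes, and the carrier at (350,197) with the row at (395,200) and the follower grip near (370,198). World +y runs left in the image. The orange look-alike is at (405,280) and the yellow one at (500,210). Next I measure from depth and a crop.

```bash
python3 - <<'E'
from h import *
f=grab('top'); P=cloud(f)
c=f['color'][150:240,175:445]; cv2.imwrite('pics/crop1.png',cv2.resize(c,None,fx=2.9,fy=2.9,interpolation=cv2.INTER_CUBIC))
z=P[...,2]; ok=f['z_map']>0
roi=np.zeros_like(ok); roi[150:240,175:445]=1
def comps(lo,hi,mina=25):
    m=(ok&roi.astype(bool)&(z>lo)&(z<hi)).astype(np.uint8)
    n,l,s,ce=cv2.connectedComponentsWithStats(m,connectivity=4)
    for i in range(1,n):
        if s[i,4]<mina: continue
        p=P[l==i]; rc=cv2.minAreaRect((p[:,:2]*1000).astype(np.float32))
        print(lo,'px',ce[i].round(),s[i,4],'rect',np.round(rc[0],1),np.round(rc[1],1),round(rc[2],1),'z',np.percentile(p[:,2],[10,50,90]).round(4))
comps(.074,.094); print(); comps(.088,.110); print(); comps(.112,.15,5); print(); comps(.06,.072)
E
```

```text
0.074 px [248. 185.] 399 rect [522.4 139. ] [179.4  29.7] 7.8 z [0.078  0.082  0.0855]
0.074 px [197. 187.] 427 rect [519.5 316.9] [181.4  30. ] 8.9 z [0.0777 0.082  0.0859]
0.074 px [222. 188.] 704 rect [514.8 230.7] [180.4  47.8] 6.7 z [0.0781 0.0824 0.0859]
0.074 px [380. 200.] 175 rect [ 473.5 -307.6] [ 30.  177.3] 86.0 z [0.0798 0.0863 0.0921]
0.074 px [412. 195.] 77 rect [ 487.5 -421.5] [140.3  23.3] 9.0 z [0.0752 0.0787 0.09  ]
0.074 px [407. 207.] 49 rect [ 448.  -406.5] [ 20.2 107.1] 87.4 z [0.0806 0.0903 0.0935]

0.088 px [395. 199.] 1347 rect [ 469.5 -359.1] [ 93.3 181.5] 84.2 z [0.0919 0.0961 0.0999]

0.112 px [365. 194.] 25 rect [ 480.5 -256.1] [ 6.6 41.1] 88.5 z [0.1194 0.1385 0.1408]
0.112 px [378. 196.] 34 rect [ 476.1 -294.9] [ 4.6 40.2] 83.8 z [0.1173 0.1382 0.1433]

0.06 px [324. 166.] 165 rect [ 591.7 -123.9] [207.3  10.9] 84.1 z [0.0617 0.0663 0.0706]
0.06 px [370. 171.] 79 rect [ 575.1 -283.6] [100.7  11.8] 84.5 z [0.0626 0.0665 0.0713]
0.06 px [353. 224.] 237 rect [ 387.8 -215.6] [376.4  12.5] 84.7 z [0.0622 0.0671 0.0705]
```

View pics/crop1.png

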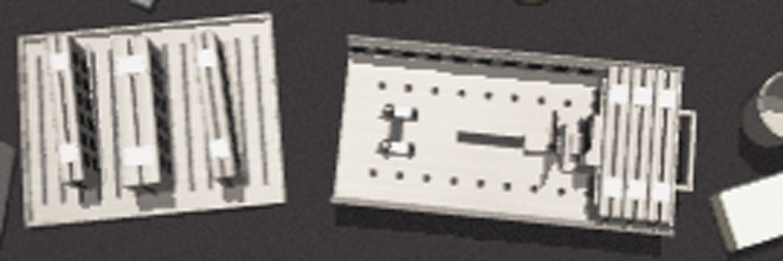

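The crop shows the slim cassettes at crop px (65,110) and (215,105), the thick one at (137,110) between them, and the follower grip at (570,140). The stop block is at (395,130). Next I refine the axes and cross-check with the side view.

```bash
python3 - <<'E'
from h import *
def pca(p):
    q=p[:,:2]; c=(np.percentile(q,2,axis=0)+np.percentile(q,98,axis=0))/2
    v=np.linalg.svd(q-q.mean(0),full_matrices=False)[2][0]; v*=np.sign(v[0] if abs(v[0])>abs(v[1]) else v[1])
    return v,np.degrees(np.arctan2(v[1],v[0]))
for n in('top','side'):
    f=grab(n);P=cloud(f);x,y,z=P[...,0],P[...,1],P[...,2];ok=f['z_map']>0
    for nm,b in dict(slimR=(.42,.62,.10,.175,.079,.09),slimL=(.42,.62,.285,.35,.079,.09),thick=(.42,.62,.19,.27,.079,.09),
        row=(.36,.58,-.415,-.305,.092,.104),gripF=(.44,.52,-.31,-.285,.115,.15),gripR=(.44,.52,-.27,-.24,.115,.15),
        wallL=(.56,.62,-.30,0,.068,.078),wallR=(.36,.41,-.35,-.03,.068,.078)).items():
        m=ok&(x>b[0])&(x<b[1])&(y>b[2])&(y<b[3])&(z>b[4])&(z<b[5]); p=P[m]
        if len(p)<8: print(n,nm,len(p)); continue
        v,a=pca(p); w=np.array([-v[1],v[0]]); s=p[:,:2]@v; t=p[:,:2]@w
        sm=np.percentile(s,[.5,99.5]); tm=np.percentile(t,[2,98]); c=v*sm.mean()+w*tm.mean()
        print(n,nm,len(p),'c',c.round(4),'L',np.ptp(sm).round(4),np.ptp(tm).round(4),'ang',a.round(2),'z',np.percentile(p[:,2],[5,50,95]).round(4))
E
```

```text
top slimR 332 c [0.5232 0.1381] L 0.1756 0.0247 ang 8.77 z [0.0796 0.083  0.0869]
top slimL 345 c [0.5192 0.3162] L 0.1756 0.0273 ang 9.03 z [0.0796 0.0826 0.087 ]
top thick 632 c [0.5146 0.2302] L 0.1779 0.0445 ang 7.12 z [0.0796 0.0826 0.0868]
top row 1207 c [ 0.4697 -0.3589] L 0.1772 0.0817 ang -5.91 z [0.0928 0.0965 0.1009]
top gripF 31 c [ 0.4755 -0.2951] L 0.0392 0.0048 ang -5.46 z [0.1186 0.1393 0.1444]
top gripR 23 c [ 0.4803 -0.2558] L 0.0386 0.0063 ang -2.39 z [0.1247 0.1371 0.142 ]
top wallL 98 c [ 0.5886 -0.1611] L 0.2783 0.0078 ang 84.09 z [0.0683 0.07   0.074 ]
top wallR 113 c [ 0.3953 -0.1873] L 0.3112 0.0219 ang 85.06 z [0.0683 0.0703 0.0746]
side slimR 151 c [0.5223 0.1377] L 0.1755 0.0283 ang 9.03 z [0.0796 0.082  0.085 ]
side slimL 109 c [0.5196 0.3162] L 0.1763 0.0293 ang 9.06 z [0.0797 0.082  0.0846]
side thick 198 c [0.514  0.2289] L 0.1725 0.0466 ang 6.75 z [0.0797 0.0824 0.0849]
side row 1098 c [ 0.4695 -0.3615] L 0.1767 0.0801 ang -6.41 z [0.0935 0.0966 0.0991]
side gripF 99 c [ 0.4759 -0.2968] L 0.0391 0.0067 ang -5.63 z [0.1167 0.1292 0.1419]
side gripR 88 c [ 0.4813 -0.2572] L 0.0405 0.0085 ang -3.28 z [0.1175 0.1286 0.1392]
side wallL 66 c [ 0.5894 -0.1579] L 0.2736 0.0079 ang 84.26 z [0.0682 0.0701 0.0727]
side wallR 80 c [ 0.3906 -0.1927] L 0.3127 0.0111 ang 84.39 z [0.0683 0.0706 0.0737]
```

```bash
python3 -m pendant '[0,0,0,0,-7.05, 0,0,0,0,-7.05, 0,-0.05,0,0,0, 0,-0.05,0,0,0, 0,-0.05,0,0,0, 0,-0.05,-0.03,0,0, 0,-0.02,-0.045,0,0, 0,-0.02,-0.045,0,0]' 30
python3 -m pendant '[0,-0.02,-0.045,0,0, 0,-0.02,-0.045,0,0, 0,-0.02,-0.045,0,0, 0,-0.02,-0.045,0,0, 0,-0.02,-0.045,0,0, 0,-0.02,-0.045,0,0, 0,0,-0.045,0,0, 0,0,0,0,0]'
```

```text
time_s: 1.25
position: [0.4062, 0.3483, 0.2453]
orientation: [0.051, 0.999, -0.0, -0.0]
contact_force: [0.2, -0.1, -0.2]
width: 0.0918
gripper_force: 0.0
time_s: 2.25
position: [0.4928, 0.0218, 0.2455]
orientation: [0.053, 0.999, -0.0, -0.0]
contact_force: [0.2, 0.7, 0.8]
width: 0.0915
gripper_force: 0.0
```

```bash
python3 -m pendant '[0,-0.003,-0.043,0,0, 0,-0.003,-0.043,0,0, 0,-0.003,-0.043,0,0, 0,-0.003,-0.043,0,0, 0,-0.003,-0.043,0,0, 0,-0.001,-0.043,0,0, 0,0,-0.044,0.02,0, 0,0,0,0.04,0]'
python3 -m pendant '[0,0,0,0.02,0, 0,0,0,0,0]'
cat > s.py <<'E'
from h import *
import sys
s=monitor.state(); a=np.radians(84.1); Y=np.array([np.cos(a),np.sin(a),0]);X=np.array([Y[1],-Y[0],0])
O=np.array([.4697,-.3589,0])+.128*Y     # carrier origin
def own(p): d=np.asarray(p)-O; return np.array([d@X,d@Y,p[2]])
if __name__=='__main__':
    o=s['orientation'];R=cv2.Rodrigues
    print('own',own(s['position']).round(4),'yaw_y',round(180-np.degrees(2*np.arctan2(o[0],o[1]))-90,2),'F own',round(s['contact_force']@X,1),round(s['contact_force']@Y,1),round(s['contact_force'][2],1),'t',round(s['time_s'],2))
E
python3 s.py; python3 - <<'E'
from s import *
for g in([.478,-.2755,0],[.519,.316,0],[.523,.138,0]): print(own(g).round(4))
E
```

```text
time_s: 3.25
position: [0.4791, -0.2804, 0.1861]
orientation: [0.052, 0.999, -0.001, 0.002]
contact_force: [0.7, 0.7, -0.5]
width: 0.092
gripper_force: 0.0
time_s: 3.5
position: [0.4779, -0.2764, 0.1642]
orientation: [0.051, 0.999, 0.001, -0.001]
contact_force: [-0.6, 0.5, -0.3]
width: 0.0917
gripper_force: 0.0
own [-0.0004 -0.0451  0.1642] yaw_y 84.21 F own -0.6 0.5 -0.3 t 3.5
[-0.0003 -0.0442  0.    ]
[-0.0203  0.5484  0.    ]
[0.0019 0.3717 0.    ]
```

```bash
python3 -m pendant '[0,0,-0.005,0.015,0, 0,0,0,0.015,0, 0,0,0,0.007,0, 0.4,0,0,0,0, 1,0,0,0,0, 1,0,0,0,0, 1,0,0,0,0, 1,0,0,0,0]' 30; python3 s.py
```

```text
time_s: 4.5
position: [0.4778, -0.2821, 0.1291]
orientation: [0.051, 0.999, 0.0, 0.0]
contact_force: [1.1, 4.5, 4.1]
width: 0.0467
gripper_force: 2.3
own [ 0.0002 -0.0508  0.1291] yaw_y 84.18 F own 0.6 4.5 4.1 t 4.5
```

```bash
python3 -m pendant '[1,0,0,0,0, 1,0,0,0,0, 1,0,0,0,0]' 30; python3 s.py; python3 - <<'E'
from h import *
f=grab('side'); c=f['color'][170:280,270:400]; cv2.imwrite('pics/c2.png',cv2.resize(c,None,fx=5,fy=5,interpolation=cv2.INTER_CUBIC))
E
```

```text
time_s: 4.88
position: [0.4777, -0.2834, 0.1289]
orientation: [0.051, 0.999, -0.0, 0.0]
contact_force: [-0.9, 0.4, 3.4]
width: 0.027
gripper_force: 30.0
own [ 0.0002 -0.052   0.1289] yaw_y 84.15 F own -0.9 0.3 3.4 t 4.88
```

View pics/c2.png

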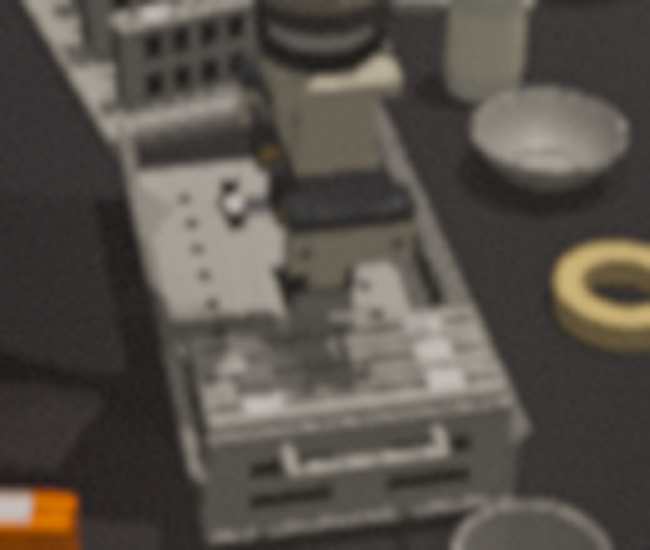

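The crop shows the fingers closed on the grip at crop px (330,240), with the row (350,350) undisturbed. At 27 mm width it is fully squeezed. Now I draw it back.

```bash
python3 -m pendant '[1,0,0.004,0,0, 1,0,0.01,0,0, 1,0,0.014,0,0, 1,0,0.014,0,0, 1,0,0.014,0,0, 1,0,0.014,0,0, 1,0,0.014,0,0, 1,0,0.014,0,0]' 40; python3 s.py; python3 -m pendant '[1,0,0.014,0,0, 1,0,0.014,0,0, 1,0,0.012,0,0, 1,0,0.008,0,0, 1,0,0.004,0,0, 1,0,0,0,0, 1,0,0,0,0]'; python3 s.py
```

```text
time_s: 5.92
position: [0.4876, -0.1881, 0.1288]
orientation: [0.051, 0.999, -0.002, 0.0]
contact_force: [-2.3, -13.5, -0.6]
width: 0.0269
gripper_force: 40.1
own [0.0003 0.0437 0.1288] yaw_y 84.14 F own -0.9 -13.7 -0.6 t 5.92
time_s: 6.8
position: [0.493, -0.1365, 0.1288]
orientation: [0.051, 0.999, -0.002, 0.0]
contact_force: [-2.0, -13.3, 1.1]
width: 0.0272
gripper_force: 40.1
own [0.0003 0.0956 0.1288] yaw_y 84.16 F own -0.7 -13.4 1.1 t 6.8
```

```bash
cat > chk.py <<'E'
from s import *
F=s['contact_force']@Y; print(own(s['position']).round(4)[1],round(F,1),s['width'].round(4)); sys.exit(int(F<-18.5))
E
python3 -m pendant '[1,0,0.006,0,0, 1,0,0.003,0,0, 1,0,0,0,0]' >/dev/null && python3 chk.py &&
python3 -m pendant '[1,0,0.003,0,0, 1,0,0.001,0,0]' >/dev/null && python3 chk.py &&
python3 -m pendant '[1,0,0.003,0,0, 1,0,0.001,0,0]' >/dev/null && python3 chk.py &&
python3 -m pendant '[1,0,0.003,0,0, 1,0,0.001,0,0]' >/dev/null && python3 chk.py &&
python3 -m pendant '[1,0,0.003,0,0, 1,0,0.001,0,0]' >/dev/null && python3 chk.py &&
python3 -m pendant '[1,0,0.003,0,0, 1,0,0.001,0,0]' >/dev/null && python3 chk.py &&
python3 -m pendant '[1,0,0.003,0,0, 1,0,0.001,0,0]' >/dev/null && python3 chk.py &&
python3 -m pendant '[1,0,0.003,0,0, 1,0,0.001,0,0]' >/dev/null && python3 chk.py &&
python3 -m pendant '[1,0,0.003,0,0, 1,0,0.001,0,0]' >/dev/null && python3 chk.py; python3 s.py
```

```text
own [0.0003 0.1046 0.1288] yaw_y 84.16 F own -0.4 -13.5 0.5 t 7.17Traceback (most recent call last):
  File "chk.py", line 2, in <module>
    F=s['contact_force']@Y; print(own(s['position']).round(4)[1],round(F,1),s['width'].round(4)); sys.exit(int(F<-18.5))
                                                                            ^^^^^^^^^^^^^^^^
AttributeError: 'float' object has no attribute 'round'
```

```bash
sed -i "s/s\['width'\].round(4)/round(s['width'],4)/" chk.py
python3 -m pendant '[1,0,0.003,0,0, 1,0,0.001,0,0]' >/dev/null && python3 chk.py &&
python3 -m pendant '[1,0,0.003,0,0, 1,0,0.001,0,0]' >/dev/null && python3 chk.py &&
python3 -m pendant '[1,0,0.003,0,0, 1,0,0.001,0,0]' >/dev/null && python3 chk.py &&
python3 -m pendant '[1,0,0.003,0,0, 1,0,0.001,0,0]' >/dev/null && python3 chk.py &&
python3 -m pendant '[1,0,0.003,0,0, 1,0,0.001,0,0]' >/dev/null && python3 chk.py &&
python3 -m pendant '[1,0,0.003,0,0, 1,0,0.001,0,0]' >/dev/null && python3 chk.py &&
python3 -m pendant '[1,0,0.003,0,0, 1,0,0.001,0,0]' >/dev/null && python3 chk.py &&
python3 -m pendant '[1,0,0.003,0,0, 1,0,0.001,0,0]' >/dev/null && python3 chk.py; python3 s.py
```

```text
0.1084 -14.7 0.027
0.1124 -14.3 0.0272
0.1164 -15.5 0.0272
0.1204 -14.7 0.0272
0.1244 -15.2 0.0268
0.1284 -15.5 0.027
0.1299 -30.8 0.0274
own [0.0004 0.1299 0.1288] yaw_y 84.2 F own -1.4 -30.8 -1.1 t 8.93
```

```bash
python3 -m pendant '[1,0,-0.003,0,0, 1,0,0,0,0]' ; python3 s.py; python3 -m pendant '[0,0,0,0,0, 0,0,0,0,0, 0,0,0,0,0, 0,0,0,0,0, 0,0,0,0,0, 0,0,0,0,0]'; python3 s.py; python3 - <<'E'
from s import *
for n in('top','side'):
    f=grab(n,n+'3.png');P=cloud(f).reshape(-1,3);q=np.array([own(p) for p in P])
    m=(q[:,2]>.112)&(q[:,2]<.15)&(abs(q[:,0])<.03)&(q[:,1]>-.1)&(q[:,1]<.2)
    h=np.histogram(q[m][:,1],bins=np.arange(.04,.2,.005)); print(h[0])
E
```

```text
time_s: 9.18
position: [0.4964, -0.1032, 0.1288]
orientation: [0.051, 0.999, -0.002, 0.0]
contact_force: [-2.2, -14.4, 0.4]
width: 0.0271
gripper_force: 40.1
own [0.0003 0.129  0.1288] yaw_y 84.13 F own -0.7 -14.6 0.4 t 9.18
time_s: 9.93
position: [0.4963, -0.0995, 0.1286]
orientation: [0.051, 0.999, 0.0, -0.0]
contact_force: [0.6, -0.1, -0.1]
width: 0.0826
gripper_force: 0.0
own [-0.0002  0.1328  0.1286] yaw_y 84.2 F own 0.6 0.0 -0.1 t 9.93
[0 0 0 0 0 0 0 0 0 0 0 0 0 0 0 0 0 0 0 0 0 1 0 0 0 0 0 1 0 0 0]
[ 0  0  0  0  0  6 37  4  5  6  0  0  5 13  1  0  0  0  0  0  2  0  0  0
  0  0  0  0  0  0  0]
```

View pics/side3.png

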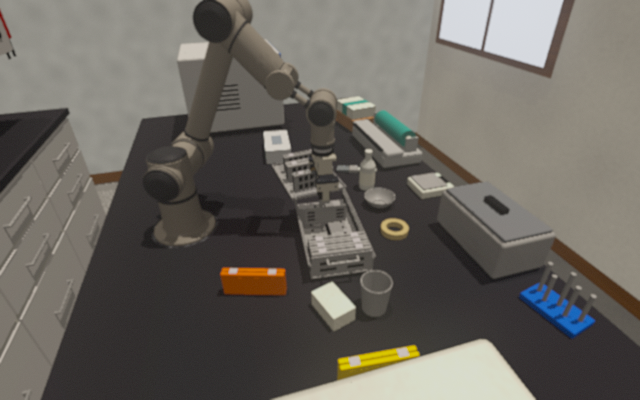

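The side view shows the gripper open over the carrier at px (325,195), with the follower staying back and the row of three at (338,245) in place. The catch holds. On to the near slim cassette.

```bash
python3 -m pendant '[0.1,0,0,-0.03,0, 0.1,0,0,-0.03,0, 0.42,0,0.04,0,0, 0.42,0,0.04,0,0, 0.42,0,0.04,0,0, 0.42,0,0.04,0,0, 0.42,0,0.04,0,0, 0.42,0,0.039,0,-7.35]' 40 >/dev/null; python3 -m pendant '[0.42,0,0,0,-7.35, 0.42,0,0,0,0]'; python3 s.py; python3 - <<'E'
from s import *
f=grab('top');P=cloud(f).reshape(-1,3);q=np.array([own(p) for p in P])
m=(q[:,2]>.112)&(q[:,2]<.15)&(abs(q[:,0])<.03)&(q[:,1]>-.1)&(q[:,1]<.2)
print(np.histogram(q[m][:,1],bins=np.arange(.04,.2,.005))[0], q[m&(q[:,1]<.12)].mean(0))
p=np.array([.5227,.1383,0]); d=p-s['position']; a=np.radians(98.9); y=np.array([np.cos(a),np.sin(a),0]); x=np.array([-y[1],y[0],0]); print('tx,ty',d@x,d@y)
E
```

```text
time_s: 11.28
position: [0.5204, 0.1386, 0.1886]
orientation: [-0.077, 0.997, -0.0, -0.0]
contact_force: [-0.0, 0.6, 0.4]
width: 0.0531
gripper_force: 0.0
own [-0.0007  0.372   0.1886] yaw_y 98.87 F own -0.1 0.6 0.4 t 11.28
[ 0  0  0  0  0  0  0  0  0  0  0  0  0 17  3  0  0  0  0  0  9 20  9  0
  0  0  0  0  0  0  0] [-0.00072422  0.10827103  0.13755225]
tx,ty -0.0022127257234611517 -0.0006021870317768812
```

```bash
python3 -m pendant '[0.42,-0.002,-0.0005,0.04,0, 0.42,0,0,0.04,0, 0.42,0,0,0.0285,0, 1,0,0,0,0, 1,0,0,0,0, 1,0,0,0,0, 1,0,0,0,0]' 40; python3 s.py; python3 -m pendant '[1,0,0,-0.01,0, 1,0,0,-0.03,0, 1,0,0,-0.04,0, 1,0,0,-0.03,0, 1,0,0,0,0]'; python3 s.py
```

```text
time_s: 12.2
position: [0.5235, 0.138, 0.0817]
orientation: [-0.077, 0.997, 0.0, 0.001]
contact_force: [-1.3, -0.4, 5.2]
width: 0.0279
gripper_force: 39.7
own [0.0025 0.3718 0.0817] yaw_y 98.85 F own -1.3 -0.6 5.2 t 12.2
time_s: 12.82
position: [0.5236, 0.138, 0.1924]
orientation: [-0.077, 0.997, 0.0, 0.002]
contact_force: [-0.5, -0.8, -5.1]
width: 0.0279
gripper_force: 39.6
own [0.0026 0.3718 0.1924] yaw_y 98.88 F own -0.4 -0.9 -5.1 t 12.82
```

```bash
python3 -m pendant '[1,0,0,-0.03,0, 1,0,0,-0.02,7.35, 1,0,0,0,7.4, 1,0.0026,-0.03,0,0, 1,0,-0.045,0,0, 1,0,-0.045,0,0, 1,0,-0.045,0,0, 1,0,-0.045,0,0]' >/dev/null; python3 -m pendant '[1,0,-0.045,0,0, 1,0,-0.045,0,0, 1,0,-0.045,0,0, 1,0,-0.045,0,0, 1,0,-0.02,0,0, 1,0,0,0,0]'; python3 s.py
cat > held.py <<'E'
from s import *
z0=s['position'][2]; c=own(s['position'])
for n in('top','side'):
    f=grab(n);P=cloud(f).reshape(-1,3);P=P[f['z_map'].ravel()>0];q=(P-O)@np.c_[X,Y,[0,0,1]]
    m=(q[:,2]>z0-.07)&(q[:,2]<z0+.012)&(abs(q[:,1]-c[1])<.026)&(abs(q[:,0])<.12); p=q[m]
    lo,hi=np.percentile(p[:,0],[.5,99.5]); print(n,len(p),'x',p[:,0].min().round(4),lo.round(4),hi.round(4),p[:,0].max().round(4),'mid',((lo+hi)/2).round(4))
    t=p[(p[:,2]<z0+.008)&(p[:,2]>z0-.004)]
    if len(t)>20: print('  top edge z',np.percentile(t[:,2],[5,50,95]).round(4),'ymid',np.median(t[:,1]).round(4),'slope deg',np.degrees(np.polyfit(t[:,0],t[:,1],1)[0]).round(2))
    w=(q[:,2]>.062)&(q[:,2]<.076)&(q[:,1]>-.15)&(q[:,1]<.18)
    for sgn in(1,-1):
        u=q[w&(q[:,0]*sgn>.088)&(q[:,0]*sgn<.108)]; u=u[abs(u[:,1]-c[1])>.04]
        if len(u)>10: print('  lip',sgn,len(u),np.percentile(u[:,0],[5,50,95]).round(4),'slope',np.degrees(np.polyfit(u[:,1],u[:,0],1)[0]).round(2))
E
python3 held.py
```

```text
time_s: 14.58
position: [0.4774, -0.2702, 0.2386]
orientation: [0.052, 0.999, 0.001, -0.001]
contact_force: [-0.6, 0.3, -3.9]
width: 0.0282
gripper_force: 39.6
own [-0.0015 -0.039   0.2386] yaw_y 84.01 F own -0.6 0.3 -3.9 t 14.57
top 97 x -0.056 -0.0547 0.0626 0.0642 mid 0.0039
  top edge z [0.2365 0.2401 0.243 ] ymid -0.0431 slope deg -0.49
  lip 1 119 [0.0926 0.0975 0.1016] slope -0.41
  lip -1 72 [-0.1007 -0.0968 -0.091 ] slope -0.01
side 1244 x -0.0939 -0.0922 0.0861 0.0879 mid -0.0031
  top edge z [0.2357 0.2397 0.2426] ymid -0.0468 slope deg -0.17
  lip 1 62 [0.0924 0.098  0.1016] slope -1.17
  lip -1 115 [-0.1004 -0.0963 -0.0903] slope -0.28
```

```bash
python3 -m pendant '[1,-0.0034,-0.003,0.03,0, 1,0,0,0.035,0, 1,0,0,0.02,0, 1,0,0,0,0]'; python3 held.py; python3 s.py
```

```text
time_s: 15.18
position: [0.4806, -0.2709, 0.1537]
orientation: [0.05, 0.999, 0.001, -0.002]
contact_force: [0.9, 0.9, -3.2]
width: 0.028
gripper_force: 39.6
top 4 x -0.02 -0.0198 0.0705 0.0706 mid 0.0254
  lip 1 139 [0.093  0.0973 0.1015] slope 0.0
  lip -1 82 [-0.1005 -0.0966 -0.0907] slope -0.1
side 1096 x -0.0893 -0.0886 0.09 0.0918 mid 0.0007
  top edge z [0.1512 0.1559 0.159 ] ymid -0.0471 slope deg 0.4
  lip 1 12 [0.0988 0.1004 0.1019] slope 1.54
  lip -1 116 [-0.1005 -0.0964 -0.0902] slope -0.25
own [ 0.0031 -0.0406  0.1559] yaw_y 84.2 F own -0.8 0.8 -3.3 t 15.28
```

```bash
cat > zc.py <<'E'
from s import *
F=s['contact_force']; print(own(s['position']).round(4),'F',round(F@X,1),round(F@Y,1),round(F[2],1)); sys.exit(int(F[2]>3 or abs(F@X)>8 or abs(F@Y)>8))
E
python3 -m pendant '[1,0,0,0.01,0, 1,0,0,0.01,0, 1,0,0,0,0]' >/dev/null && python3 zc.py && python3 -m pendant '[1,0,0,0.01,0, 1,0,0,0.008,0, 1,0,0,0,0]' >/dev/null && python3 zc.py && python3 -m pendant '[1,0,0,0.008,0, 1,0,0,0.005,0, 1,0,0,0,0]' >/dev/null && python3 zc.py
```

```text
[ 0.002  -0.0411  0.1342] F 0.1 0.1 -4.5
[ 0.0021 -0.0411  0.1163] F -0.5 0.4 -3.9
[ 0.0024 -0.0412  0.1037] F 1.1 0.2 -4.6
```

```bash
python3 -m pendant '[1,0,0,0.003,0, 1,0,0,0.002,0]' >/dev/null && python3 zc.py && python3 -m pendant '[1,0,0,0.0015,0, 1,0,0,0,0]' >/dev/null && python3 zc.py && python3 -m pendant '[1,0,0,0.0015,0, 1,0,0,0,0]' >/dev/null && python3 zc.py && python3 -m pendant '[1,0,0,0.001,0, 1,0,0,0,0]' >/dev/null && python3 zc.py && python3 -m pendant '[1,0,0,0.001,0, 1,0,0,0,0]' >/dev/null && python3 zc.py
```

```text
[ 0.0027 -0.0414  0.0991] F -0.0 0.0 -3.6
[ 0.0025 -0.0414  0.0976] F -0.3 0.3 -3.1
[ 0.0025 -0.0414  0.0961] F -0.1 0.0 -4.4
[ 0.0026 -0.0414  0.0957] F -2.0 1.6 2.0
[ 0.0026 -0.0414  0.0957] F -5.5 2.9 10.9
```

```bash
python3 -m pendant '[1,0,0,-0.001,0, 0.61,0,0,0,0, 0.61,0,0,0,0, 0.61,0,0,0,0]'; python3 -m pendant '[0.61,0,0,-0.01,0, 0.61,0,0,-0.03,0, 0.61,0,0,-0.05,0, 0.42,0,0.03,0,0, 0.42,0,0.045,0,0, 0.42,0,0.045,0,0, 0.42,0,0.045,0,0, 0.42,0,0.045,0,0]'; python3 -m pendant '[0.42,0,0.045,0,0, 0.42,0,0.045,0,0, 0.42,0,0.045,0,0, 0.42,0,0.045,0,0, 0.42,0,0.045,0,0, 0.42,0,0.045,0,0, 0.42,0.01,0.045,0,0, 0.42,0.01,0.045,0,-7.4]' >/dev/null;  python3 -m pendant '[0.42,0,0.02,0,-7.4, 0.42,0,0,0,0, 0.42,0,0,0,0]'; python3 s.py; python3 - <<'E'
from s import *
p=np.array([.5195,.3163,0]); d=p-s['position']; a=np.radians(99.05); y=np.array([np.cos(a),np.sin(a),0]); x=np.array([-y[1],y[0],0]); print('tx,ty',d@x,d@y)
f=grab('top',None); c=f['color'][150:240,175:445]; cv2.imwrite('pics/crop4.png',cv2.resize(c,None,fx=2.9,fy=2.9,interpolation=cv2.INTER_CUBIC))
E
```

```text
time_s: 18.15
position: [0.4813, -0.2731, 0.0951]
orientation: [0.051, 0.999, -0.0, 0.0]
contact_force: [0.4, 0.5, 0.1]
width: 0.0357
gripper_force: 0.0
time_s: 19.15
position: [0.5029, -0.0628, 0.1861]
orientation: [0.051, 0.999, -0.0, 0.001]
contact_force: [-0.3, 1.1, 0.4]
width: 0.0531
gripper_force: 0.0
time_s: 20.52
position: [0.5192, 0.3152, 0.1855]
orientation: [-0.076, 0.997, -0.0, 0.0]
contact_force: [0.3, 0.1, 0.3]
width: 0.0532
gripper_force: 0.0
own [-0.0201  0.5476  0.1855] yaw_y 98.76 F own 0.3 0.1 0.3 t 20.52
tx,ty -0.00046950142568588226 0.0010458548108425356
```

View pics/crop4.png

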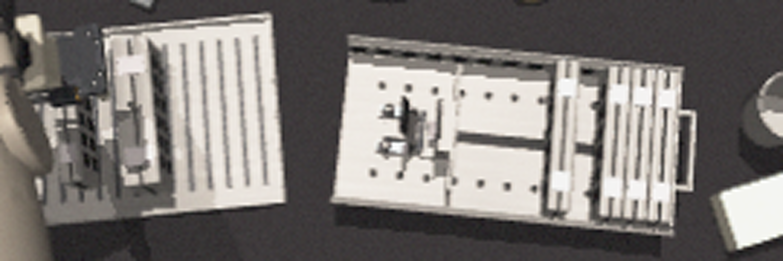

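The crop shows the first slim cassette standing square in the track at (565,135), with a gap to the row. The follower is parked at (452,140). Now the second one.

```bash
python3 -m pendant '[0.42,-0.0005,0.001,0.04,-0.2, 0.42,0,0,0.04,0, 0.42,0,0,0.024,0, 1,0,0,0,0, 1,0,0,0,0, 1,0,0,0,0, 1,0,0,0,0, 1,0,0,0,0]' 40; python3 s.py; python3 -m pendant '[1,0,0,-0.01,0, 1,0,0,-0.03,0, 1,0,0,-0.04,0, 1,0,0,-0.04,0, 1,0,0,-0.04,0, 1,0,0,0,7.4, 1,0,0,0,7.4, 1,0,0,0,0]'; python3 s.py
```

```text
time_s: 21.58
position: [0.5203, 0.3174, 0.0828]
orientation: [-0.08, 0.997, 0.0, 0.001]
contact_force: [0.6, -0.6, 6.3]
width: 0.0276
gripper_force: 39.9
own [-0.0191  0.5499  0.0828] yaw_y 99.13 F own 0.6 -0.5 6.3 t 21.57
time_s: 22.58
position: [0.5189, 0.317, 0.241]
orientation: [0.049, 0.999, -0.0, -0.001]
contact_force: [-0.3, 0.3, -3.6]
width: 0.0277
gripper_force: 39.9
own [-0.0205  0.5493  0.241 ] yaw_y 84.39 F own -0.3 0.3 -3.6 t 22.57
```

```bash
python3 -m pendant '[1,-0.005,-0.03,0,0.3, 1,-0.005,-0.045,0,0, 1,-0.005,-0.045,0,0, 1,-0.005,-0.045,0,0, 1,-0.002,-0.045,0,0, 1,0,-0.045,0,0, 1,0,-0.045,0,0, 1,0,-0.045,0,0]' >/dev/null; python3 -m pendant '[1,0,-0.045,0,0, 1,0,-0.045,0,0, 1,0,-0.045,0,0, 1,0,-0.04,0,0, 1,0,-0.02,0,0, 1,0,0,0,0, 1,0,0,0,0]'>/dev/null; python3 s.py;python3 held.py
```

```text
own [0.0013 0.0107 0.2411] yaw_y 84.11 F own -0.9 0.6 -3.3 t 24.45
top 128 x -0.0601 -0.0589 -0.0087 -0.0081 mid -0.0338
  top edge z [0.2383 0.241  0.2441] ymid 0.009 slope deg 0.29
  lip 1 69 [0.0926 0.0972 0.1013] slope -0.18
  lip -1 82 [-0.1006 -0.0966 -0.0899] slope -0.05
side 1200 x -0.0916 -0.0905 0.0886 0.0907 mid -0.0009
  top edge z [0.2376 0.241  0.2433] ymid 0.0024 slope deg -1.79
  lip 1 75 [0.0931 0.0981 0.1018] slope -0.67
  lip -1 121 [-0.1004 -0.0963 -0.0896] slope -0.23
```

```bash
python3 -m pendant '[1,-0.0012,0.0005,0.03,0, 1,0,0,0.035,0, 1,0,0,0.02,0, 1,0,0,0,0]' >/dev/null && python3 held.py && python3 zc.py && python3 -m pendant '[1,0,0,0.01,0, 1,0,0,0.01,0, 1,0,0,0,0]' >/dev/null && python3 zc.py && python3 -m pendant '[1,0,0,0.01,0, 1,0,0,0.008,0, 1,0,0,0,0]' >/dev/null && python3 zc.py && python3 -m pendant '[1,0,0,0.008,0, 1,0,0,0.004,0, 1,0,0,0,0]' >/dev/null && python3 zc.py
```

```text
top 15 x -0.0278 -0.0277 -0.0105 -0.0099 mid -0.0191
  lip 1 100 [0.0932 0.0976 0.1016] slope -0.39
  lip -1 90 [-0.1008 -0.0969 -0.09  ] slope -0.03
side 1056 x -0.0904 -0.0886 0.0899 0.0919 mid 0.0006
  top edge z [0.1519 0.1558 0.1588] ymid 0.0041 slope deg -0.96
  lip 1 30 [0.0922 0.0997 0.1017] slope -1.71
  lip -1 113 [-0.1004 -0.0966 -0.09  ] slope -0.24
[0.0032 0.0104 0.157 ] F -0.6 0.0 -2.2
[0.002  0.0103 0.1353] F 0.5 0.3 -3.5
[0.0021 0.0102 0.1173] F 0.5 -0.4 -4.1
[0.0024 0.0101 0.1058] F 0.1 0.1 -2.0
```

```bash
python3 -m pendant '[1,0,0,0.003,0, 1,0,0,0.0025,0, 1,0,0,0,0]' >/dev/null && python3 zc.py && python3 -m pendant '[1,0,0,0.0015,0, 1,0,0,0,0]' >/dev/null && python3 zc.py && python3 -m pendant '[1,0,0,0.0015,0, 1,0,0,0,0]' >/dev/null && python3 zc.py && python3 -m pendant '[1,0,0,0.001,0, 1,0,0,0,0]' >/dev/null && python3 zc.py && python3 -m pendant '[1,0,0,0.001,0, 1,0,0,0,0]' >/dev/null && python3 zc.py && python3 -m pendant '[1,0,0,0.001,0, 1,0,0,0,0]' >/dev/null && python3 zc.py
```

```text
[0.0025 0.0101 0.1005] F -1.0 0.1 -2.7
[0.0026 0.01   0.0991] F -0.0 0.3 -3.4
[0.0025 0.0101 0.0976] F 0.2 1.0 -3.1
[0.0026 0.01   0.0969] F -1.0 0.3 -1.3
[0.0026 0.01   0.0968] F -4.9 0.9 8.0
```

```bash
python3 -m pendant '[1,0,0,-0.001,0, 0.64,0,0,0,0, 0.64,0,0,0,0, 0.64,0,0,0,0]'; python3 -m pendant '[0.64,0,0,-0.01,0, 0.64,0,0,-0.03,0, 0.64,0,0,-0.052,0, 0,0.0026,0.035,0,0, 0,0,0.035,0,0, 0,0,0.037,0,0, 0,0,0.003,0,0, 0,0,0,0,0]'; python3 s.py; python3 - <<'E'
from s import *
f=grab('side'); c=f['color'][170:280,270:400]; cv2.imwrite('pics/c5.png',cv2.resize(c,None,fx=5,fy=5,interpolation=cv2.INTER_CUBIC))
E
```

```text
time_s: 28.15
position: [0.4866, -0.222, 0.0967]
orientation: [0.052, 0.999, -0.0, 0.0]
contact_force: [0.1, -0.6, 0.3]
width: 0.0332
gripper_force: 0.0
time_s: 29.15
position: [0.4956, -0.1124, 0.1892]
orientation: [0.052, 0.999, -0.0, 0.0]
contact_force: [-0.2, -0.0, -0.1]
width: 0.0786
gripper_force: 0.0
own [0.0004 0.1198 0.1892] yaw_y 84.06 F own -0.2 -0.1 -0.1 t 29.15
```

View pics/c5.png

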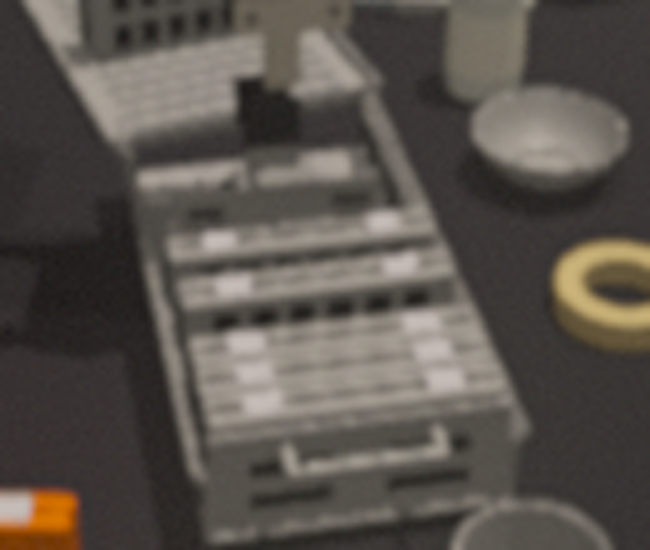

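The crop shows both slim cassettes standing upright and apart at (300,240) and (315,275), behind the three loaded ones. The follower is parked at (270,195). Now I squeeze the grip.

```bash
python3 -m pendant '[0,0,0.002,0.03,0, 0,0,0,0.02,0, 0,0,0,0.01,0, 0.4,0,0,0,0, 1,0,0,0,0, 1,0,0,0,0, 1,0,0,0,0, 1,0,0,0,0]' 40; python3 s.py;  python3 -m pendant '[1,0,0,0,0, 1,0,0,0,0, 1,0,0,0,0, 1,0,0,0,0]'; python3 s.py
```

```text
time_s: 30.2
position: [0.4961, -0.1087, 0.1295]
orientation: [0.052, 0.999, 0.001, 0.001]
contact_force: [0.0, 8.8, 6.9]
width: 0.0464
gripper_force: 4.2
own [0.0005 0.1235 0.1295] yaw_y 84.0 F own -0.9 8.8 6.9 t 30.2
time_s: 30.7
position: [0.4957, -0.1131, 0.1296]
orientation: [0.052, 0.999, -0.002, 0.001]
contact_force: [-3.6, -13.4, 3.9]
width: 0.0271
gripper_force: 40.0
own [0.0006 0.1192 0.1296] yaw_y 84.03 F own -2.2 -13.7 3.9 t 30.7
```

```bash
python3 -m pendant '[1,0,-0.003,0,0, 1,0,-0.005,0,0, 1,0,-0.008,0,0, 1,0,-0.008,0,0, 1,0,-0.008,0,0, 1,0,-0.008,0,0, 1,0,-0.008,0,0, 1,0,-0.004,0,0]'>/dev/null; python3 s.py; python3 -m pendant '[1,0,-0.003,0,0, 1,0,-0.003,0,0, 1,0,-0.003,0,0, 1,0,-0.003,0,0, 1,0,-0.003,0,0, 1,0,-0.003,0,0, 1,0,-0.003,0,0, 1,0,-0.003,0,0]'>/dev/null; python3 s.py; python3 - <<'E'
from s import *
f=grab('side'); c=f['color'][170:280,270:400]; cv2.imwrite('pics/c6.png',cv2.resize(c,None,fx=5,fy=5,interpolation=cv2.INTER_CUBIC))
E
```

```text
own [0.0006 0.0668 0.1296] yaw_y 84.0 F own -1.4 -12.3 2.9 t 31.7
own [0.0005 0.0437 0.1296] yaw_y 84.02 F own -1.5 -10.2 2.6 t 32.7
```

View pics/c6.png

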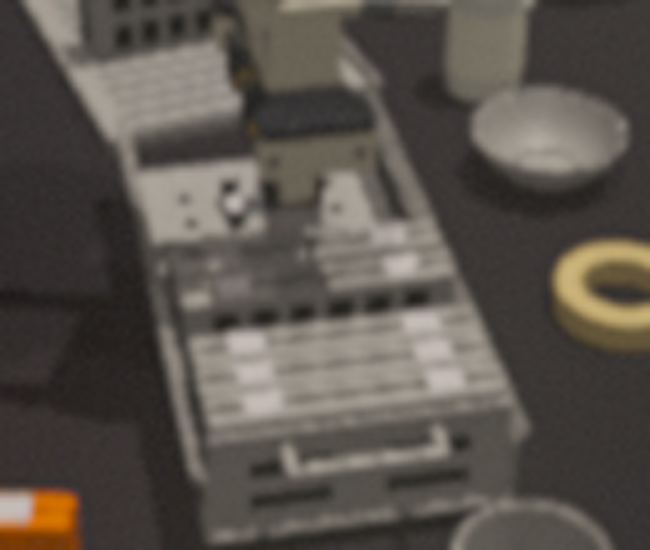

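The crop shows the follower pushing the slim pair, still upright, toward the row, with the gap at (320,315) remaining. Continuing.

```bash
cat > c2.py <<'E'
from s import *
F=s['contact_force']@Y; print(own(s['position']).round(4),round(F,1)); sys.exit(int(F>-3))
E
python3 -m pendant '[1,0,-0.003,0,0, 1,0,-0.003,0,0, 1,0,-0.003,0,0, 1,0,-0.003,0,0, 1,0,-0.003,0,0, 1,0,-0.003,0,0, 1,0,-0.003,0,0, 1,0,-0.003,0,0]'>/dev/null; python3 c2.py && python3 -m pendant '[1,0,-0.003,0,0, 1,0,-0.003,0,0, 1,0,-0.002,0,0, 1,0,-0.001,0,0]'>/dev/null; python3 c2.py && python3 -m pendant '[1,0,-0.0015,0,0, 1,0,-0.0015,0,0]'>/dev/null; python3 c2.py && python3 -m pendant '[1,0,-0.001,0,0, 1,0,-0.001,0,0]'>/dev/null; python3 c2.py &&  python3 -m pendant '[1,0,-0.001,0,0, 1,0,-0.001,0,0]'>/dev/null; python3 c2.py
```

```text
[0.0005 0.0203 0.1296] -6.3
[0.0005 0.0113 0.1296] -6.1
[0.0005 0.0084 0.1296] -6.2
[0.0005 0.0064 0.1296] -6.5
[0.0005 0.0044 0.1297] -6.8
```

```bash
for i in 1; do python3 -m pendant '[1,0,-0.001,0,0, 1,0,-0.0005,0,0]'>/dev/null; python3 c2.py && python3 -m pendant '[1,0,-0.001,0,0, 1,0,-0.0005,0,0]'>/dev/null; python3 c2.py && python3 -m pendant '[1,0,-0.001,0,0, 1,0,-0.0005,0,0]'>/dev/null; python3 c2.py && python3 -m pendant '[1,0,-0.001,0,0, 1,0,-0.0005,0,0]'>/dev/null; python3 c2.py; done
```

```text
[0.0005 0.0038 0.1297] -1.9
[0.0005 0.0038 0.1297] -1.9
[0.0005 0.0038 0.1297] -1.9
[0.0005 0.0038 0.1297] -1.9
```

```bash
python3 -m pendant '[1,0,-0.0006,0,0, 0.6,0,0,0,0, 0.4,0,0,0,0, 0,0,0,0,0, 0,0,0,0,0, 0,0,0,0,0, 0,0,0,0,0, 0,0,0,0,0]'; python3 s.py
```

```text
time_s: 36.25
position: [0.4832, -0.228, 0.1288]
orientation: [0.052, 0.999, -0.0, 0.0]
contact_force: [0.5, 0.5, -0.2]
width: 0.0899
gripper_force: 0.0
own [0.     0.0036 0.1288] yaw_y 84.01 F own 0.4 0.6 -0.2 t 36.25
```

```bash
python3 -m pendant '[0,0,0,-0.01,0, 0,0,0,-0.04,0, 0,0,0,-0.05,0, 0,0.04,0,-0.04,0, 0,0.05,0.02,0,0, 0,0.05,0.04,0,0, 0,0,0.04,0,0, 0,0,0,0,0]'; python3 - <<'E'
from s import *
f=grab('top'); c=f['color'][150:240,175:445]; a=cv2.resize(c,None,fx=2.9,fy=2.9,interpolation=cv2.INTER_CUBIC)
g=grab('side'); b=cv2.resize(g['color'][140:270,225:415],(783,330)); b=b[:330]
cv2.imwrite('pics/end.png',np.vstack([a,b]))
P=cloud(f).reshape(-1,3);q=np.array([own(p) for p in P]);m=(q[:,2]>.092)&(q[:,2]<.104)&(abs(q[:,0])<.09)&(q[:,1]>-.2)&(q[:,1]<.1); print('row y',np.percentile(q[m][:,1],[1,99]).round(4),'z',np.percentile(q[m][:,2],[5,95]).round(4))
E
```

```text
time_s: 37.25
position: [0.3552, -0.1131, 0.2698]
orientation: [0.051, 0.999, -0.0, 0.001]
contact_force: [0.0, 0.0, 0.1]
width: 0.0919
gripper_force: 0.0
row y [-0.1694 -0.031 ] z [0.0929 0.1009]
```

View pics/end.png

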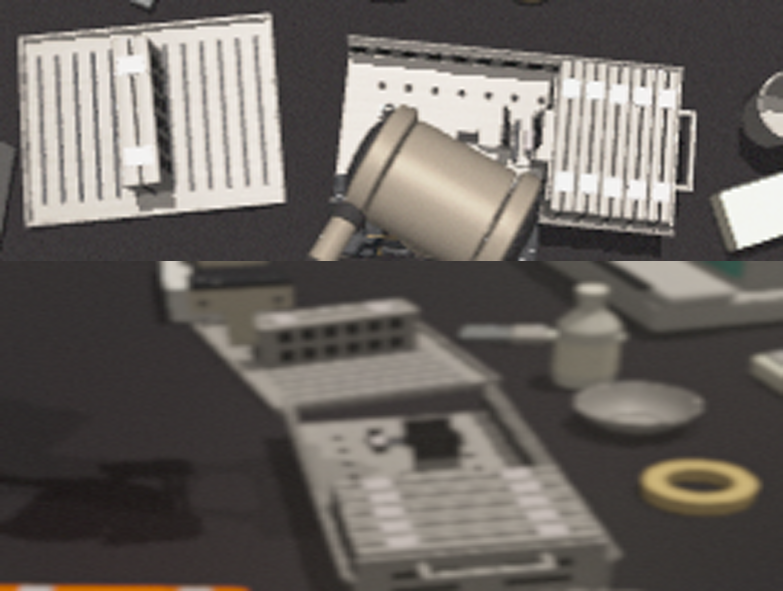

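The picture shows five cassettes in one closed, upright row at (615,140), spanning own y −169 to −31 mm. The thick one is still on the tray at (137,110), and the arm is clear.

```bash
python3 -c "
from workcell import r
print(r.sign_off())"
```

```text
the job is handed in; nothing more can be done
None
```

Both slim cassettes are loaded and the follower is closed on all five in one upright row. The thick cassette is still on the tray, and the job was handed in after about 37 s of the 72 s allowed.

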